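# Clip the ink-test slide into the viewing holder

## Task

Of the white ink-test slides on the felt, take the long narrow one by its upright grip. Use its long side to push the curved sprung arm of the grey holder back, set the slide down flat on the holder between the arm and the straight fixed edge, and let go, so that the arm keeps it pressed against the fixed edge, lengthwise about mid-way along that edge.

Things in the scene. Friction and masses are not known exactly. Their poses are not given: they have to be found in the camera images.
- slide_center (a point): Long narrow loose slide, 100 g: white plate 80 (x) x 40 (y) x 10 mm, dark swatches at both ends, upright wooden grip across its middle (10 mm thick in x, 32 wide in y, 28 high above the plate). Point: on the grip's axis, 19 mm above the underside; z up. Pinch the grip with fingers closing along x. Bystander slides with the same grip: one 44 x 44, one 80 x 72 mm.
- seat (a point): Where the slide's centre point is once seated on the fixed grey base (160 x 120 x 12 mm; its top is 19 mm below this point). x runs along the fixed edge, y from that edge to the arm, z up. Fixed edge: steel bar 90 mm long, 12 wide, 7 high above the base, centred on this x, inner face at y = -20 mm. A seated slide's other long side is at y = +20 mm. Either end may be at +x.
- clip_nose (a point): The arm's bulge, which touches the slide (axis of its 10 mm round nose). The curved steel strip stands on edge, 3 to 24 mm above the base, so a slide held clear above the fixed edge can push it. At rest the nose reaches y = +6 mm at x = +6 mm in the seat's frame: push it 14 mm or more to +y to let the slide down. Pivot at x = -64, y = +40 mm, 26 mm high.
- clip_arm (a joint): Angle of the sprung arm about its upright pivot, rad: 0 at rest, growing as the bulge is pushed to the seat's +y, stop at 0.65. It springs back by itself. About 0.2 with the slide seated. Push at the bulge: about 2 N at rest, 3 N with the slide seated, 3.5 N when 10 mm further back.
There are look-alikes about, which are no part of the job. Leave any green look-alike of the part that bears slide_center alone. There is more than one size of the part that bears seat; the job needs the smaller.

How it is judged:
By the outcome, as a careful person would: the job done as asked, in the order asked, and still so for the second after the job is handed in, with the robot touching nothing.
It also fails if it takes over 37 s, if anything falls off the work surface, if the arm or the gripper's body presses on something with over 40 N, if the wrist force passes 120 N, or if a joint passes its speed limit or range.

## Robot

A 6-joint arm with a two-finger parallel gripper is mounted at the origin on the work surface. World frame = base frame: x ahead of the robot, y to its left, z up, the work surface at z = 0. Lengths are in m, angles in rad, forces in N, time in s.
With the tool pointing down it reaches from about 0.375 to 0.9 m from the base axis. Payload 3.1 kg.
Tool frame: the origin (TCP) lies on the mounting face of the last link; the fingertips stand 182 mm ahead of it and the grasp point (between the pads) lies 164 mm ahead of it; z points along the fingers, y is the direction in which the jaws open and shut (so a half turn about z gives the same grasp; the last joint's range is limited). The gripper opens to 87 mm and grips with 3 to 60 N. Pads are 19 mm wide; open, the fingers measure 117 mm over their backs; the gripper's body (75 mm by 190 mm) begins 51 mm behind the grasp point.
Start: joints at [0.964, 0.527, 1.433, -0, 1.181, -0.178], TCP at [0.26, 0.568, 0.405] pointing down, gripper open.
Joint ranges: [-3.08, 3.08], [-0.75, 2.2], [0.22, 2.44], [-1.43, 4.57], [0, 2.65], [-2.85, 2.85]. Speed limits (rad/s): [2.79, 2.79, 3.14, 3.14, 3.14, 3.14].

## Interface

Orientations are given as a unit quaternion [x, y, z, w].
In Python, from rig import robot, camera, camera_model gives the robot as it stands.
- The arm moves only by the tool drive_tool, never from a script. Its argument "plan" is a list that holds one entry, the list of rows, each a list of 6 numbers: the shift along the world's x, y, z in units of 2.5 cm (1.0 is 2.5 cm), then the turn, a rotation vector about the world's x, y, z in units of 6 degrees (1.0 is 6 degrees). A call has 1 to 8 rows; each row shifts and turns the commanded pose from where the row before left it; what a row does not reach is not made up. A row lasts 1/8 s, in which the tool goes at most 62.5 mm and 10.7 degrees, less where a joint would pass 70% of its speed; a pose out of reach is approached as far as the arm can. A call with a number of a shift or a turn outside -1 to 1 is refused whole. A call with a gripper value outside its range is refused whole. "grip" is the closure, from 0 (fully open) to 1 (shut), set as the call begins (left out, the last holds). The fingers move at their own pace and stop on an object; "force" is the grip in N (left out, the last holds). Time passes only in rows, so rows that do not move let the fingers close. It gives the time, the measured TCP pose, the force and the opening at its end, in the units of the state.
- robot.get_obs(): the state, without advancing time (a new reading comes with each control period).
- camera(name): name is "scene" or "top" or "wrist"; returns the picture (384x512x3 uint8, red, green, blue); there is no depth.
- camera_model(name): a dict with "K" (3x3 intrinsics, pixels), "world_to_cam" (4x4, takes a point from world to camera coordinates); the wrist camera has in their place "tool_from_camera" (4x4, takes a point from camera to tool coordinates, whose origin is the TCP and whose axes are the flange's). Camera axes: x right, y up, looking along -z (the intrinsics and any distortion apply to the point x, -y, -z); pixel columns grow to the right and rows downward; lengths in m; the calibration is good to about 2 mm. A picture is of the moment at which its call begins: read the wrist's pose just before it. camera_model takes no time and is no camera call.
- robot.hand_in(): hands the job in, once; it reports no verdict.
The state is a dict: "time": time; "q": joint angles; "joint_velocities": joint speeds; "joint_torque": joint torques, N m; "position": TCP position; "tool_rot": TCP orientation; "ft_force": force on the tool from outside, world axes, zero at the start; "moment": the same for the moment, N m; "grip_width": finger opening in m.
Only numpy, scipy, OpenCV 4.12 (cv2) and the standard library are available. Lean on these libraries where they do the work, as an engineer would, in place of code of your own. Each camera call takes 0.05 s, during which the arm holds its last target.

## Working session

There is one attempt and no reset: what is moved stays moved. The work goes in short steps, Python scripts to look and compute and a tool call to move; the robot and the scene stay as the last step left them, time stands still between calls to the robot, and variables do not carry over. Pictures are saved under pics/ and viewed, and the job is handed in when it is done.

Besides the shell and the picture viewer there is one more tool, called after "Call:" by a JSON object that holds its "fn" and its "kwargs". drive_tool: Moves the arm, as the interface text tells. Shifts and turns lie within -1 to 1; 1 stands for 2.5 cm of shift or 6 degrees of turn. Its arguments: {"type":"object","properties":{"plan":{"type":"array","items":{"type":"array","items":{"type":"array","items":{"type":"number","minimum":-1,"maximum":1}}}},"grip":{"type":"number"},"force":{"type":"number"}},"required":["plan"]}

```bash
mkdir -p pics
python3 - <<'E'
from rig import robot,camera,camera_model
import cv2
o=robot.get_obs();print(o)
for n in("scene","top","wrist"):
    im=camera(n);cv2.imwrite(f"pics/{n}0.png",im[:,:,::-1])
    m=camera_model(n);print(n,m)
E
```

```text
{'time': 0.0, 'q': array([ 9.63498024e-01,  5.28449095e-01,  1.43392178e+00, -1.47084509e-05,
        1.18136347e+00, -1.78502340e-01]), 'joint_velocities': array([ 0.00085641,  0.00100549, -0.00026815,  0.00110843,  0.00252743,
       -0.00082799]), 'joint_torque': array([-3.95502966e-04, -4.40042818e+01, -1.76591384e+01,  6.32872316e-02,
        5.82536578e-02, -1.86312177e-04]), 'position': array([0.25963312, 0.56813568, 0.4037755 ]), 'tool_rot': array([ 2.12756374e-01,  9.77104692e-01, -9.91852973e-04, -4.03711310e-04]), 'ft_force': array([-0.12789166, -0.45130831,  0.43253041]), 'moment': array([ 0.0165206 ,  0.00109885, -0.03547936]), 'grip_width': 0.08721438772158853}
scene {'K': array([[385.90926649,   0.        , 251.99974615],
       [  0.        , 385.90926649, 188.69335569],
       [  0.        ,   0.        ,   1.        ]]), 'world_to_cam': array([[-0.8378985 ,  0.54564226, -0.01416456,  0.37342629],
       [-0.43638802, -0.65408665,  0.617848  ,  0.17292509],
       [ 0.32785913,  0.52387515,  0.78616997, -1.17659058],
       [ 0.        ,  0.        ,  0.        ,  1.
[... 268 characters left out ...]
939333,  0.01433367,  0.03174157, -0.42722723],
       [-0.03170446, -0.00280957,  0.99949334, -0.91838435],
       [ 0.        ,  0.        ,  0.        ,  1.        ]])}
wrist {'K': array([[276.47791172,   0.        , 258.53916164],
       [  0.        , 276.47791172, 191.50506113],
       [  0.        ,   0.        ,   1.        ]]), 'tool_from_camera': array([[ 7.05954224e-04,  9.67558108e-01,  2.52647597e-01,
         6.78277885e-02],
       [ 9.99999664e-01, -5.77765010e-04, -5.81571989e-04,
        -5.42681847e-04],
       [-4.16733752e-04,  2.52647923e-01, -9.67558191e-01,
         1.97232375e-02],
       [ 0.00000000e+00,  0.00000000e+00,  0.00000000e+00,
         1.00000000e+00]])}
```

View pics/top0.png

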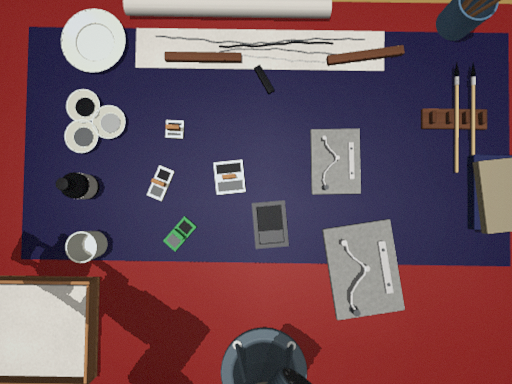

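View pics/scene0.png

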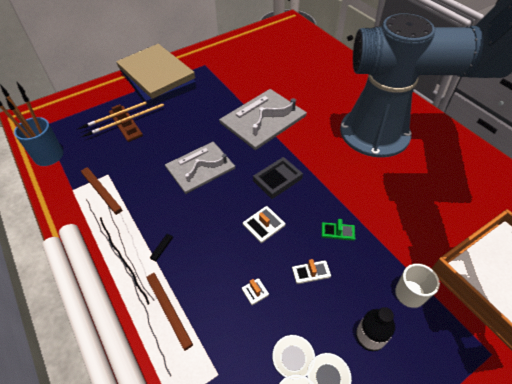

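View pics/wrist0.png

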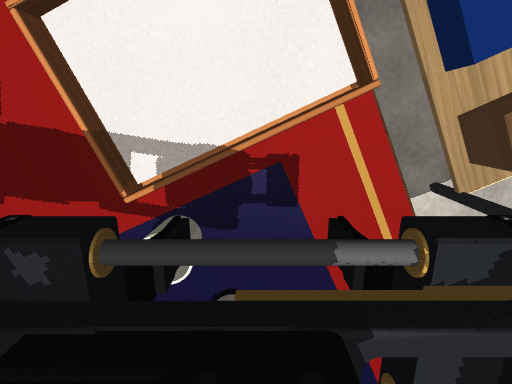

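Candidates in the top view are the white slides at (160,183), which is narrow, (175,129), the small square, and (229,177), the wide one. There is also a green look-alike at (180,234). The narrow one at (160,183) fits 80x40. Holders are at (335,160), the smaller, and (364,270), the larger. I'll enlarge and measure.

```bash
cat > h.py <<'E'
import numpy as np
from rig import robot,camera,camera_model
def ray(n,uv,z,m=None):
    m=m or camera_model(n);K=m["K"];T=m["world_to_cam"];R=T[:3,:3];t=T[:3,3]
    uv=np.atleast_2d(np.array(uv,float))
    d=np.c_[(uv[:,0]-K[0,2])/K[0,0],-(uv[:,1]-K[1,2])/K[1,1],-np.ones(len(uv))]@R
    c=-R.T@t
    return c+d*((z-c[2])/d[:,2])[:,None]
def proj(n,P):
    m=camera_model(n);K=m["K"];T=m["world_to_cam"]
    p=np.atleast_2d(P)@T[:3,:3].T+T[:3,3]
    return np.c_[K[0,2]+K[0,0]*p[:,0]/-p[:,2],K[1,2]-K[1,1]*p[:,1]/-p[:,2]]
E
python3 - <<'E'
import cv2,numpy as np
from h import *
im=cv2.imread("pics/top0.png");sc=cv2.imread("pics/scene0.png")
a=cv2.resize(im[155:210,130:200],None,fx=7,fy=7,interpolation=cv2.INTER_NEAREST)
b=cv2.resize(im[120:205,300:370],None,fx=7,fy=7,interpolation=cv2.INTER_NEAREST)
h=max(a.shape[0],b.shape[0]);pad=lambda x:cv2.copyMakeBorder(x,0,max(0,595-x.shape[0]),0,max(0,399-x.shape[1]),0)
o=np.hstack([cv2.resize(pad(a)[:,:],(399,480)) if 0 else pad(a)[:595,:399],pad(b)[:595,:399]]);cv2.imwrite("pics/crop1.png",o)
c=cv2.resize(sc[130:200,155:245],None,fx=8,fy=8,interpolation=cv2.INTER_NEAREST);cv2.imwrite("pics/crop2.png",c)
c=cv2.resize(sc[250:295,280:340],None,fx=10,fy=10,interpolation=cv2.INTER_NEAREST);cv2.imwrite("pics/crop3.png",c)
hsv=cv2.cvtColor(im,cv2.COLOR_BGR2HSV)
# felt mask -> non-felt blobs
felt=(hsv[...,0]>108)&(hsv[...,0]<135)&(hsv[...,1]>120)
m=((~felt)*255).astype(np.uint8)
cs,_=cv2.findContours(m,cv2.RETR_EXTERNAL,cv2.CHAIN_APPROX_NONE)
for c in cs:
    if cv2.contourArea(c)<150: continue
    r=cv2.minAreaRect(c);
    if r[0][0]<140 or r[0][0]>370 or r[0][1]<100 or max(r[1])>110: continue
    P=ray("top",cv2.boxPoints(r),0.011)
    print(np.round(r[0]),np.round(r[1],1),np.round(P.mean(0),4),[round(float(np.linalg.norm(P[i+1]-P[i])),4) for i in(0,1)],np.round(P[:,:2],4).tolist())
E
```

```text
(no output)
```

View pics/crop1.png

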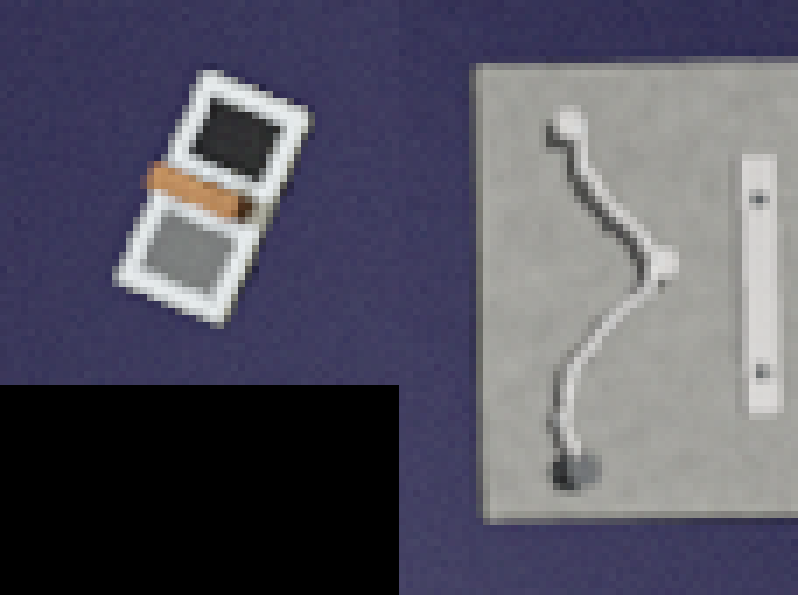

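View pics/crop2.png

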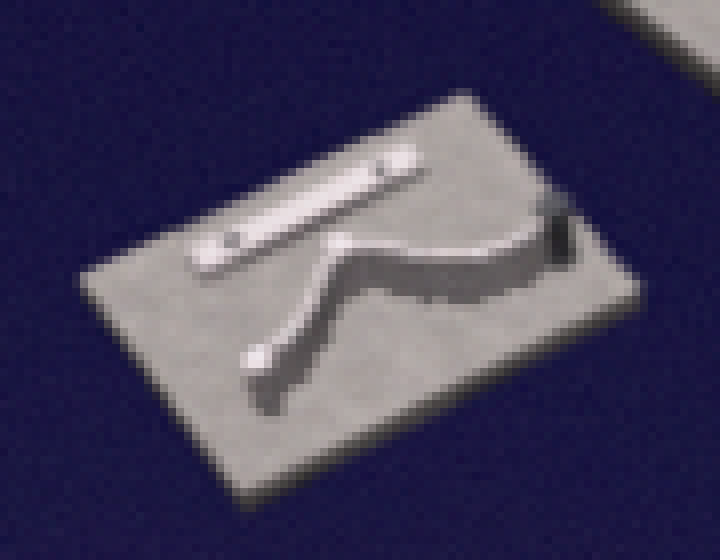

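View pics/crop3.png

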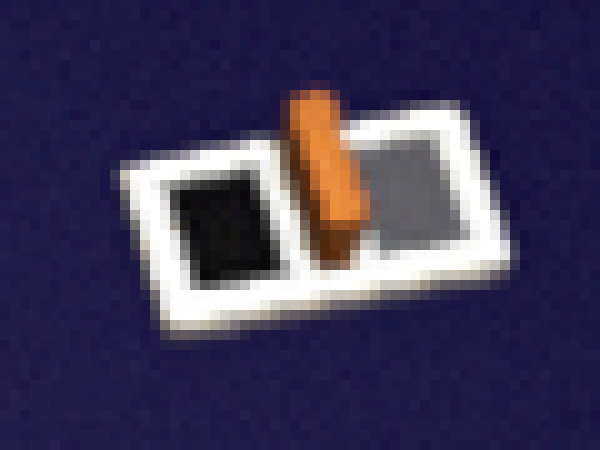

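The crop confirms it: a narrow slide in about 2:1 proportion, with dark and grey swatches and a wooden grip across the middle. In the smaller holder the bar is on the right (world −y), the arm on the left and the pivot (dark) at the bottom, so seat x ≈ world +x. The felt mask failed, so I'll measure with looser colours.

Run:
```python
import cv2,numpy as np
from h import *
im=cv2.imread("pics/top0.png")
hsv=cv2.cvtColor(im,cv2.COLOR_BGR2HSV)
print("felt",hsv[215,140],hsv[140,260],"base",hsv[130,330],"white",hsv[185,148],"bar",hsv[160,351])
def rect(mask,roi,z,name):
    m=np.zeros(mask.shape,np.uint8);x0,y0,x1,y1=roi;m[y0:y1,x0:x1]=mask[y0:y1,x0:x1]*255
    cs,_=cv2.findContours(m,cv2.RETR_EXTERNAL,cv2.CHAIN_APPROX_NONE)
    c=max(cs,key=cv2.contourArea);P=ray("top",c[:,0,:],z)[:,:2]
    r=cv2.minAreaRect((P*1000).astype(np.float32));print(name,len(c),np.round(r[0],1),np.round(r[1],1),round(r[2],1), "px",np.round(cv2.minAreaRect(c)[0],1))
s=hsv[...,1];v=hsv[...,2]
fel=(hsv[...,0]>105)&(hsv[...,0]<140)&(s>60)
rect(~fel&(v>60)|((s<50)),(140,160,180,208),0.010,"slide")
rect((v>200)&(s<60),(140,160,180,208),0.010,"slide white")
rect((hsv[...,0]<20)&(s>100),(140,160,180,208),0.038,"grip")
rect((s<50),(300,120,370,205),0.012,"base")
rect((v>190)&(s<50),(345,135,360,185),0.019,"bar")
for n,(a,b) in dict(sl=((140,160),(180,208))).items(): pass
# nose etc. (top at 12+24=36mm)
for n,uv in dict(nose=(392.9/7-57+300+ (0),0),).items(): pass
f=lambda x,y:(300+(x-399)/7-.5,120+y/7-.5)
for n,p,z in(("nose",(663,265),.036),("tip",(570,123),.036),("pivot",(577,470),.038)):
    print(n,np.round(f(*p),1),np.round(ray("top",f(*p),z),4))
# scene-camera check
sc=cv2.imread("pics/scene0.png");
```

```text
felt [123 105  90] [122  93  93] base [ 26  11 167] white [122 108  87] bar [ 20   4 212]
slide 92 [451.6 261. ] [47.7 82.7] 68.0 px [159.5 182.5]
slide white 52 [430.7 267.6] [38.3 34.9] 69.5 px [156.6 190.9]
grip 30 [451.1 257.8] [34.5  7.9] 69.1 px [158. 182.]
base 226 [ 510.4 -168.2] [161.5 121.9] 1.7 px [335.3 161. ]
bar 84 [ 512.4 -205.4] [87.8 10.9] 2.1 px [351.3 160. ]
nose [337.2 157.4] [[ 0.516  -0.1674  0.036 ]]
tip [323.9 137.1] [[ 0.5642 -0.1353  0.036 ]]
pivot [324.9 186.6] [[ 0.4457 -0.1383  0.038 ]]
```

Call:
{"fn": "drive_tool", "kwargs": {"plan": [[[0.48,-0.77,-0.2,0,0,-0.9],[0.48,-0.77,-0.2,0,0,-0.9],[0.48,-0.77,-0.2,0,0,-0.9],[0.48,-0.77,-0.2,0,0,-0.9],[0.48,-0.77,-0.2,0,0,-0.9],[0.48,-0.77,-0.2,0,0,-0.9],[0.48,-0.77,-0.2,0,0,-0.9],[0.48,-0.77,-0.2,0,0,-0.9]]], "grip": 0}}

```text
time: 1.15
position: [0.3561, 0.4137, 0.3644]
tool_rot: [0.559, 0.829, -0.0, -0.0]
ft_force: [-1.1, 0.3, 0.6]
grip_width: 0.0872
```

Call:
{"fn": "drive_tool", "kwargs": {"plan": [[[0.48,-0.77,-0.2,0,0,-0.9],[0.48,-0.77,-0.2,0,0,-0.9],[0.48,-0.77,-0.2,0,0,-0.9],[0.48,-0.77,-0.2,0,0,-0.9],[0.48,-0.77,-0.2,0,0,-0.9],[0.48,-0.77,-0.2,0,0,-0.9],[0.48,-0.77,-0.2,0,0,-0.9],[0.48,-0.77,-0.2,0,0,-0.9]]]}}

```text
time: 2.15
position: [0.4521, 0.2598, 0.3244]
tool_rot: [0.825, 0.565, -0.0, -0.0]
ft_force: [0.8, -0.2, -0.1]
grip_width: 0.0868
```

Call:
{"fn": "drive_tool", "kwargs": {"plan": [[[0,0,0,0,0,0],[0,0,0,0,0,0],[0,0,0,0,0,0]]]}}

```text
time: 2.52
position: [0.4513, 0.261, 0.3249]
tool_rot: [0.824, 0.567, 0.0, -0.0]
ft_force: [-0.3, 0.2, -0.0]
grip_width: 0.087
```

```bash
cat >> h.py <<'E'
from scipy.spatial.transform import Rotation as Ro
def wray(uv,z,o):
    m=camera_model("wrist");K=m["K"];T=np.eye(4);T[:3,:3]=Ro.from_quat(o["tool_rot"]).as_matrix();T[:3,3]=o["position"]
    return ray("w",uv,z,{"K":K,"world_to_cam":np.linalg.inv(T@m["tool_from_camera"])})
def st():
    o=robot.get_obs();R=Ro.from_quat(o["tool_rot"]).as_matrix()
    print("t",round(o["time"],2),"pos",np.round(o["position"],4),"jaw",round(np.degrees(np.arctan2(R[1,1],R[0,1])),2),"tz",np.round(R[:,2],4),"F",np.round(o["ft_force"],2),"w",round(o["grip_width"],4));return o
E
python3 - <<'E'
import cv2
from h import *
o=st();im=camera("wrist");cv2.imwrite("pics/w1.png",im[:,:,::-1])
E
```

```text
t 2.52 pos [0.4513 0.261  0.3249] jaw -20.88 tz [-1.e-04  2.e-04 -1.e+00] F [-0.29  0.19 -0.01] w 0.087
```

View pics/w1.png

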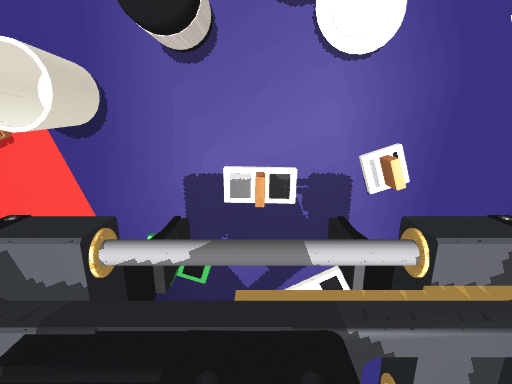

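The wrist view shows the slide between the fingers at about (260,185), nearly aligned with the jaws. Its corners are about (224,167), (296,168), (296,203) and (223,202).

Run:
```python
import cv2
from h import *
o=st();im=cv2.imread("pics/w1.png");hsv=cv2.cvtColor(im,cv2.COLOR_BGR2HSV)
m=np.zeros(im.shape[:2],np.uint8);m[155:212,210:310]=((hsv[...,1]<60)*255)[155:212,210:310]
c=max(cv2.findContours(m,0,1)[0],key=cv2.contourArea)
P=wray(c[:,0],.010,o)[:,:2]*1000;r=cv2.minAreaRect(P.astype(np.float32));print(r)
g=np.zeros(im.shape[:2],np.uint8);g[155:212,210:310]=(((hsv[...,0]<20)&(hsv[...,1]>100))*255)[155:212,210:310]
c=max(cv2.findContours(g,0,1)[0],key=cv2.contourArea);print(cv2.boundingRect(c));
P=wray(c[:,0],.038,o)[:,:2]*1000;r=cv2.minAreaRect(P.astype(np.float32));print(r)
```

```text
t 2.58 pos [0.4514 0.2611 0.3249] jaw -20.87 tz [ 1.e-04  1.e-04 -1.e+00] F [0.21 0.02 0.63] w 0.0869
((452.99383544921875, 259.22711181640625), (41.36838150024414, 80.30915832519531), 67.72686004638672)
(255, 172, 10, 35)
((453.5219421386719, 261.1917724609375), (34.94445037841797, 9.109444618225098), 69.17333221435547)
```

Call:
{"fn": "drive_tool", "kwargs": {"plan": [[[0.05,-0.05,-0.9,0,0,-0.13],[0,0,-0.9,0,0,0],[0,0,-0.9,0,0,0],[0,0,-0.9,0,0,0],[0,0,-0.8,0,0,0],[0,0,-0.5,0,0,0],[0,0,-0.2,0,0,0],[0,0,0,0,0,0]]]}}

```text
time: 3.58
position: [0.4531, 0.2593, 0.1973]
tool_rot: [0.828, 0.561, 0.0, 0.0]
ft_force: [0.3, 0.3, 0.4]
grip_width: 0.087
```

Call:
{"fn": "drive_tool", "kwargs": {"plan": [[[0,0,0,0,0,0],[0,0,0,0,0,0],[0,0,0,0,0,0],[0,0,0,0,0,0],[0,0,0,0,0,0],[0,0,0,0,0,0]]], "grip": 1, "force": 30}}

```text
time: 4.32
position: [0.4531, 0.2592, 0.1972]
tool_rot: [0.828, 0.561, -0.0, -0.0]
ft_force: [0.3, -0.1, 0.0]
grip_width: 0.035
```

Call:
{"fn": "drive_tool", "kwargs": {"plan": [[[0,0,0,0,0,0],[0,0,0,0,0,0],[0,0,0,0,0,0],[0,0,0,0,0,0],[0,0,0,0,0,0],[0,0,0,0,0,0]]]}}

```text
time: 5.08
position: [0.453, 0.2591, 0.1972]
tool_rot: [0.828, 0.561, -0.0, -0.0]
ft_force: [0.5, 0.3, 0.0]
grip_width: 0.0096
```

Call:
{"fn": "drive_tool", "kwargs": {"plan": [[[0,0,0.3,0,0,0],[0,0,0.7,0,0,0],[0,0,0.7,0,0,0],[0,0,0.7,0,0,0],[0,0,0.5,0,0,0],[0,0,0.2,0,0,0],[0,0,0,0,0,0],[0,0,0,0,0,0]]]}}

```text
time: 6.08
position: [0.4529, 0.2591, 0.2743]
tool_rot: [0.828, 0.561, -0.001, -0.0]
ft_force: [-0.6, 0.9, -0.4]
grip_width: 0.0096
```

Run:
```python
import cv2
from h import *
o=st();im=camera("wrist");cv2.imwrite("pics/w2.png",im[:,:,::-1]);im=camera("top");cv2.imwrite("pics/t2.png",im[:,:,::-1]);
```

```text
t 6.08 pos [0.4529 0.2591 0.2743] jaw -21.75 tz [-1.1e-03 -3.0e-04 -1.0e+00] F [-0.6   0.9  -0.38] w 0.0096
```

View pics/w2.png

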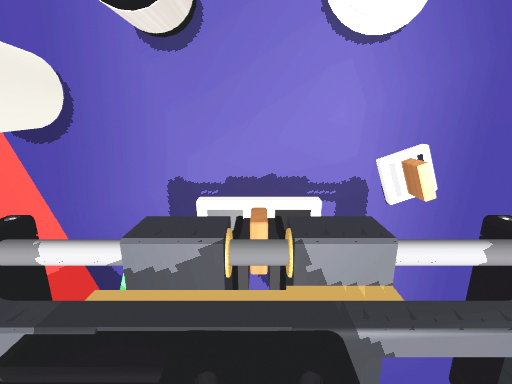

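The slide is held, with its far edge running from (197,197) to (321,197). I'll compute its in-hand offset and the seat move.

```bash
python3 - <<'E'
import cv2
from h import *
o=st()
R=Ro.from_quat(o["tool_rot"]).as_matrix()
for z in (.087,.082):
  for uv in((196.5,196.5),(321.5,196.5)):
    P=wray(uv,z,o)[0];print(z,P.round(4),"tool",(R.T@(P-o["position"])).round(4))
# scene cam estimate of bar ends (top face z=.019) and base corners
E
python3 - <<'E'
import cv2
from h import *
f=lambda x,y:(155+x/8-.5,130+y/8-.5)
for n,p,z in(("bar inner near corner",(210,277),.019),("bar inner far",(425,172),.019),("bar outer far",(410,143),.019),("bar outer near",(192,240),.019),("nose",(338,243),.036),("baseL",(80,280),.012),("baseT",(465,92),.012),("baseR",(643,287),.012),("baseB",(240,492),.012)):
    print(n,ray("scene",f(*p),z)[0].round(4))
E
```

```text
t 6.17 pos [0.4529 0.2591 0.2742] jaw -21.75 tz [-1.2e-03 -4.0e-04 -1.0e+00] F [ 0.39  0.09 -1.64] w 0.0101
0.087 [0.4253 0.2929 0.087 ] tool [ 0.0213 -0.038   0.1872]
0.087 [0.4983 0.2639 0.087 ] tool [0.0214 0.0406 0.1871]
0.082 [0.4237 0.292  0.082 ] tool [ 0.0199 -0.0391  0.1922]
0.082 [0.4989 0.2621 0.082 ] tool [0.02   0.0418 0.1921]
bar inner near corner [ 0.5569 -0.1944  0.019 ]
bar inner far [ 0.4696 -0.1969  0.019 ]
bar outer far [ 0.4671 -0.2126  0.019 ]
bar outer near [ 0.5543 -0.2138  0.019 ]
nose [ 0.5175 -0.1687  0.036 ]
baseL [ 0.594  -0.2251  0.012 ]
baseT [ 0.4347 -0.2307  0.012 ]
baseR [ 0.4303 -0.1115  0.012 ]
baseB [ 0.59   -0.1085  0.012 ]
```

Call:
{"fn": "drive_tool", "kwargs": {"plan": [[[0.05,-0.4,0,0,0,0.16],[0.1,-0.8,0,0,0,0.16],[0.1,-0.8,0,0,0,0.16],[0.1,-0.8,0,0,0,0.16],[0.1,-0.8,0,0,0,0.16],[0.1,-0.8,0,0,0,0.16],[0.1,-0.8,0,0,0,0.16],[0.1,-0.8,0,0,0,0.16]]]}}

```text
time: 7.18
position: [0.4718, 0.1079, 0.2746]
tool_rot: [0.788, 0.616, -0.0, -0.0]
ft_force: [0.7, -0.2, -0.0]
grip_width: 0.0096
```

Call:
{"fn": "drive_tool", "kwargs": {"plan": [[[0.1,-0.8,0,0,0,0.16],[0.1,-0.8,0,0,0,0.16],[0.1,-0.8,0,0,0,0.16],[0.1,-0.8,0,0,0,0.16],[0.1,-0.8,0,0,0,0.16],[0.1,-0.8,0,0,0,0.16],[0.1,-0.8,0,0,0,0.16],[0.1,-0.8,0,0,0,0.16]]]}}

```text
time: 8.18
position: [0.4916, -0.052, 0.2746]
tool_rot: [0.745, 0.667, -0.0, -0.0]
ft_force: [0.4, -0.1, 0.5]
grip_width: 0.0096
```

Call:
{"fn": "drive_tool", "kwargs": {"plan": [[[0.1,-0.8,0,0,0,0.16],[0.1,-0.8,0,0,0,0.16],[0.1,-0.8,0,0,0,0.16],[0.1,-0.8,0,0,0,0.16],[0.1,-0.8,0,0,0,0.16],[0.1,-0.8,0,0,0,0.16],[0,-0.5,0,0,0,0.16],[0,0,0,0,0,0.16]]]}}

```text
time: 9.18
position: [0.5066, -0.1842, 0.2746]
tool_rot: [0.699, 0.715, -0.0, -0.0]
ft_force: [-0.3, -0.1, -1.5]
grip_width: 0.0095
```

Call:
{"fn": "drive_tool", "kwargs": {"plan": [[[0,0,0,0,0,0],[0,0,0,0,0,0]]]}}

```text
time: 9.43
position: [0.5066, -0.1826, 0.2747]
tool_rot: [0.699, 0.715, -0.0, -0.0]
ft_force: [-0.2, -0.5, 0.2]
grip_width: 0.0097
```

Run:
```python
import cv2
from h import *
o=st();im=camera("wrist");cv2.imwrite("pics/w3.png",im[:,:,::-1])
im=camera("scene");cv2.imwrite("pics/s3.png",cv2.resize(im[90:230,120:320,::-1],None,fx=4,fy=4))
```

```text
t 9.43 pos [ 0.5066 -0.1826  0.2747] jaw 1.34 tz [-6.e-04  5.e-04 -1.e+00] F [-0.23 -0.53  0.17] w 0.0097
```

View pics/w3.png

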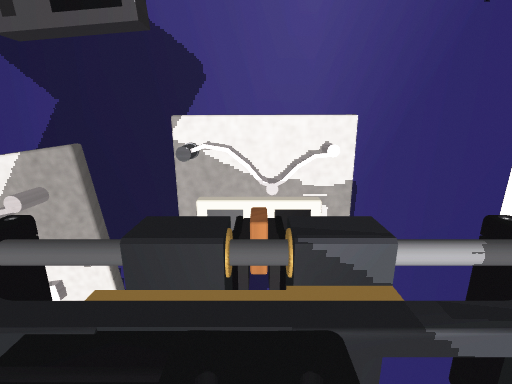

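View pics/s3.png

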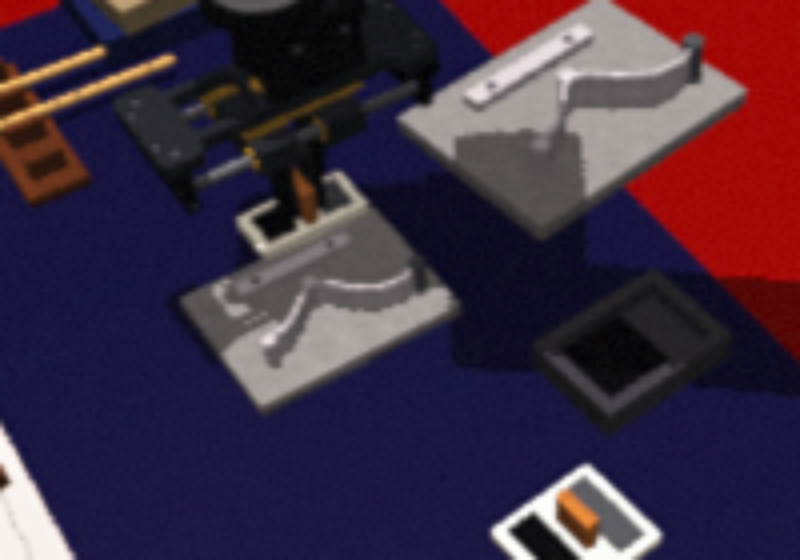

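Run:
```python
import cv2
from h import *
o=st()
for n,uv,z in(("nose",(272,188),.036),("tip",(334,149.5),.036),("pivot",(185,153),.038),("bTL",(172,116),.012),("bTR",(357,115),.012)): print(n,wray(uv,z,o)[0].round(4))
im=cv2.imread("pics/w3.png");cv2.imwrite("pics/w3c.png",cv2.resize(im[100:220,160:370],None,fx=3.8,fy=3.8,interpolation=cv2.INTER_NEAREST))
```

```text
t 9.53 pos [ 0.5068 -0.1827  0.2748] jaw 1.34 tz [-3.e-04  2.e-04 -1.e+00] F [0.49 0.08 0.03] w 0.0098
nose [ 0.5181 -0.1686  0.036 ]
tip [ 0.5658 -0.1362  0.036 ]
pivot [ 0.4489 -0.1416  0.038 ]
bTL [ 0.4323 -0.1137  0.012 ]
bTR [ 0.5891 -0.1091  0.012 ]
```

View pics/w3c.png

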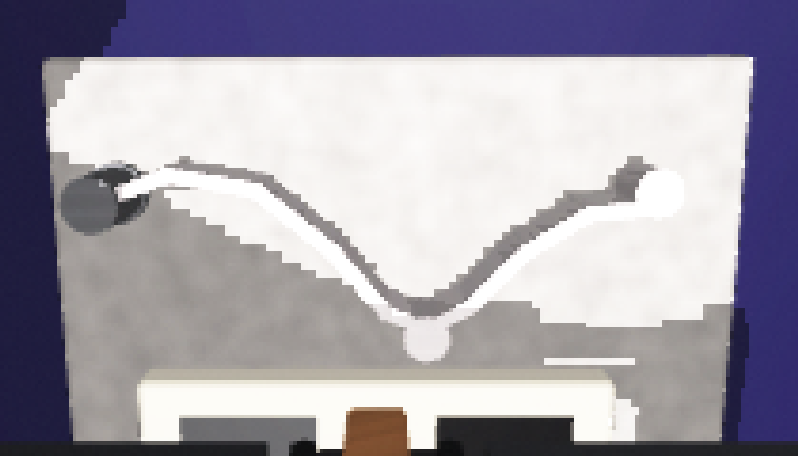

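Call:
{"fn": "drive_tool", "kwargs": {"plan": [[[0.18,-0.5,0,0,0,0.07],[0,-0.4,0,0,0,0],[0,0,-0.5,0,0,0],[0,0,-0.6,0,0,0],[0,0,-0.6,0,0,0],[0,0,-0.45,0,0,0],[0,0,0,0,0,0],[0,0,0,0,0,0]]]}}

```text
time: 10.52
position: [0.5115, -0.2058, 0.221]
tool_rot: [0.696, 0.718, 0.0, 0.0]
ft_force: [-0.2, 0.3, -0.2]
grip_width: 0.0099
```

Run:
```python
import cv2
from h import *
o=st();im=camera("wrist");cv2.imwrite("pics/w4.png",cv2.resize(im[100:260,150:370,::-1],None,fx=3.6,fy=3.6))
im=camera("scene");cv2.imwrite("pics/s4.png",cv2.resize(im[110:210,140:270,::-1],None,fx=6,fy=6))
```

```text
t 10.53 pos [ 0.5115 -0.2058  0.221 ] jaw 1.72 tz [ 3.e-04 -2.e-04 -1.e+00] F [-0.18  0.25 -0.19] w 0.0099
```

View pics/w4.png

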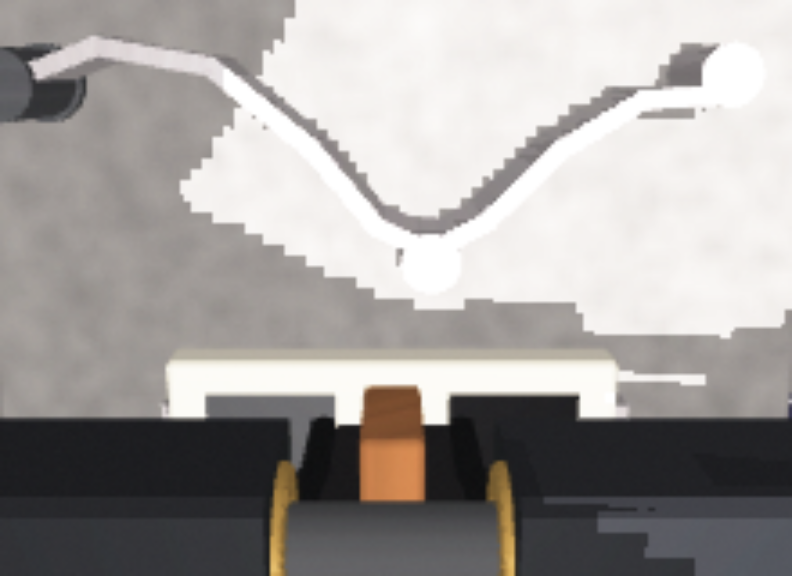

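View pics/s4.png

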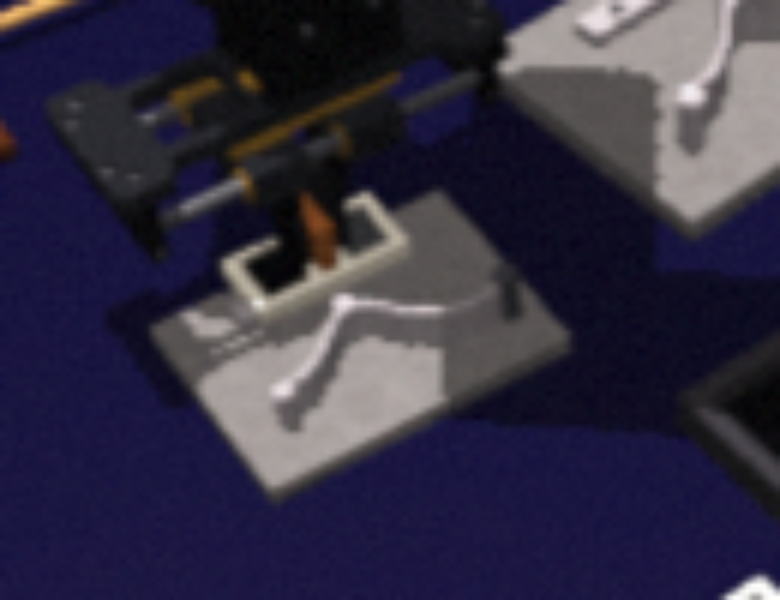

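Call:
{"fn": "drive_tool", "kwargs": {"plan": [[[0,0.2,0,0,0,0],[-0.01,0.2,0,0,0,0],[-0.01,0.2,0,0,0,0],[-0.01,0.2,0,0,0,0],[-0.01,0.2,0,0,0,0],[0,0.2,0,0,0,0],[0,0,0,0,0,0],[0,0,0,0,0,0]]]}}

```text
time: 11.62
position: [0.5104, -0.176, 0.2211]
tool_rot: [0.696, 0.718, 0.0, 0.0]
ft_force: [1.4, -3.5, -0.2]
grip_width: 0.01
```

Run:
```python
import cv2
from h import *
o=st();im=camera("wrist");cv2.imwrite("pics/w5.png",cv2.resize(im[100:260,150:370,::-1],None,fx=3.6,fy=3.6))
im=camera("scene");cv2.imwrite("pics/s5.png",cv2.resize(im[110:210,140:270,::-1],None,fx=6,fy=6))
```

```text
t 11.62 pos [ 0.5104 -0.176   0.2211] jaw 1.72 tz [ 4.e-04 -4.e-04 -1.e+00] F [ 1.39 -3.52 -0.19] w 0.01
```

View pics/w5.png

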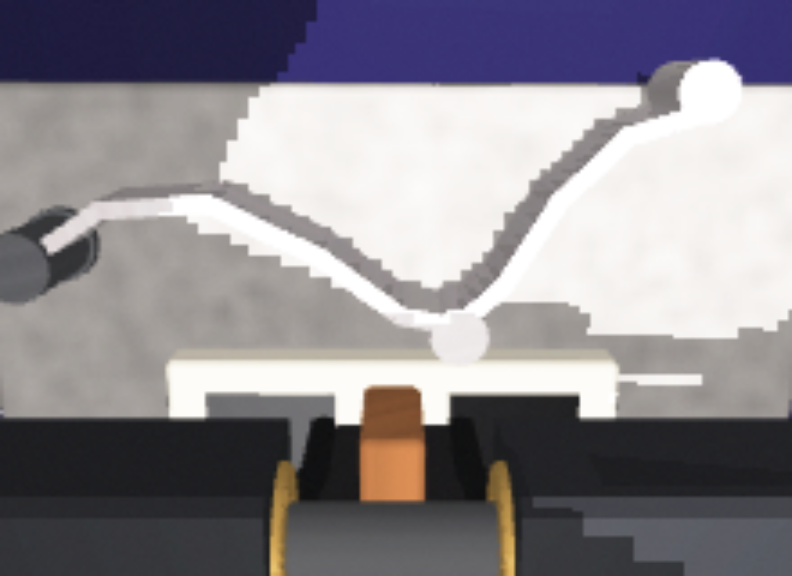

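View pics/s5.png

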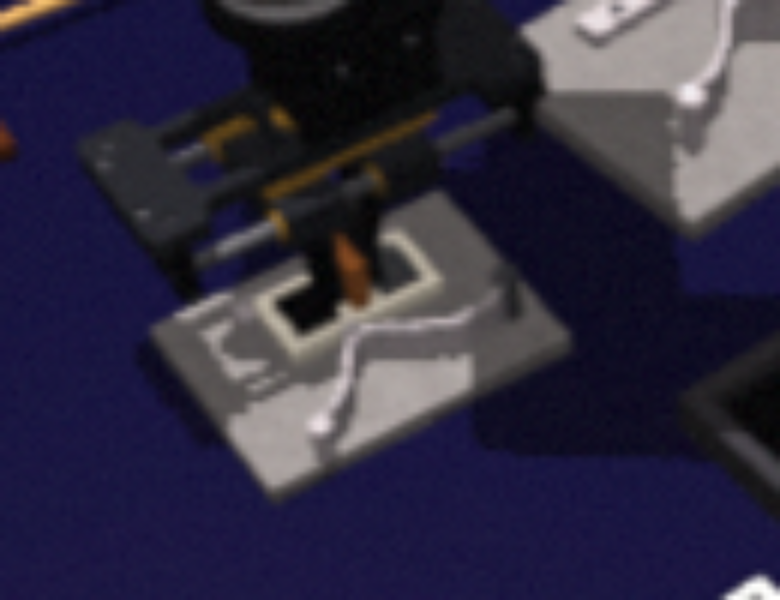

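Call:
{"fn": "drive_tool", "kwargs": {"plan": [[[0,0,-0.1,0,0,0],[0,0,-0.1,0,0,0],[0,0,-0.06,0,0,0],[0,0,0,0,0,0]]]}}

```text
time: 12.22
position: [0.5099, -0.1756, 0.2141]
tool_rot: [0.696, 0.718, -0.0, -0.001]
ft_force: [-0.3, -3.2, -0.9]
grip_width: 0.0101
```

The underside is now below the top of the bar and shows no vertical force, so it has cleared the edge. I'll continue down.

Call:
{"fn": "drive_tool", "kwargs": {"plan": [[[0,0,-0.08,0,0,0],[0,0,-0.07,0,0,0],[0,0,-0.03,0,0,0],[0,0,0,0,0,0]]]}}

```text
time: 12.72
position: [0.5101, -0.1757, 0.2098]
tool_rot: [0.696, 0.718, -0.0, -0.0]
ft_force: [-1.0, -3.2, -0.2]
grip_width: 0.0099
```

Call:
{"fn": "drive_tool", "kwargs": {"plan": [[[0,-0.04,0,0,0,0],[0,-0.04,0,0,0,0],[0,-0.04,0,0,0,0],[0,0,0,0,0,0]]]}}

```text
time: 13.22
position: [0.5101, -0.1788, 0.2098]
tool_rot: [0.697, 0.718, -0.0, -0.0]
ft_force: [-0.5, -4.1, -0.6]
grip_width: 0.0096
```

Call:
{"fn": "drive_tool", "kwargs": {"plan": [[[0,-0.04,0,0,0,0],[0,0,-0.02,0,0,0],[0,0,0,0,0,0]]]}}

```text
time: 13.6
position: [0.5102, -0.1793, 0.2096]
tool_rot: [0.697, 0.717, 0.0, -0.001]
ft_force: [-0.1, 1.2, 1.6]
grip_width: 0.0097
```

Fy flipped from −4 to +1.2 N, so the slide is against the bar. Fz is +1.6 N, so it is on the base. One look before letting go.

Run:
```python
import cv2
from h import *
o=st();im=camera("scene");cv2.imwrite("pics/s6.png",cv2.resize(im[110:210,140:270,::-1],None,fx=6,fy=6))
```

```text
t 13.6 pos [ 0.5102 -0.1793  0.2096] jaw 1.69 tz [-5.e-04  1.e-03 -1.e+00] F [-0.12  1.2   1.62] w 0.0097
```

View pics/s6.png

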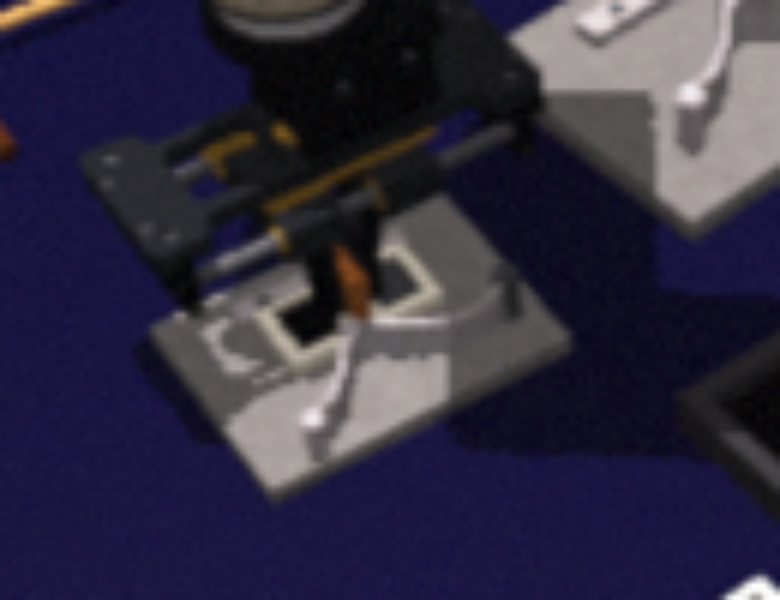

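The slide lies inside the bar with the nose on its long side. Opening partly.

Call:
{"fn": "drive_tool", "kwargs": {"plan": [[[0,0,0,0,0,0],[0,0,0,0,0,0],[0,0,0,0,0,0],[0,0,0,0,0,0],[0,0,0,0,0,0],[0,0,0,0,0,0]]], "grip": 0.5}}

```text
time: 14.4
position: [0.5103, -0.1799, 0.2095]
tool_rot: [0.696, 0.718, -0.0, 0.0]
ft_force: [0.1, 0.4, 0.4]
grip_width: 0.0432
```

Call:
{"fn": "drive_tool", "kwargs": {"plan": [[[0,0,0.3,0,0,0],[0,0,0.8,0,0,0],[0,0,1,0,0,0],[0,0,1,0,0,0],[0,0,1,0,0,0],[0,0.5,1,0,0,0],[0,1,0.5,0,0,0],[0,1,0,0,0,0]]]}}

```text
time: 15.4
position: [0.5105, -0.1169, 0.3514]
tool_rot: [0.697, 0.717, 0.001, 0.002]
ft_force: [0.3, -0.1, -0.2]
grip_width: 0.0434
```

Call:
{"fn": "drive_tool", "kwargs": {"plan": [[[0,1,0,0,0,0],[0,1,0,0,0,0],[0,1,0,0,0,0],[0,1,0,0,0,0],[0,1,0,0,0,0],[0,1,0,0,0,0],[0,1,0,0,0,0],[0,0.5,0,0,0,0]]]}}

```text
time: 16.4
position: [0.51, 0.0712, 0.3499]
tool_rot: [0.696, 0.718, 0.0, 0.0]
ft_force: [-0.6, -0.0, -0.4]
grip_width: 0.0434
```

Run:
```python
import cv2
from h import *
o=st();im=camera("top");cv2.imwrite("pics/t7f.png",im[:,:,::-1]);cv2.imwrite("pics/t7.png",cv2.resize(im[115:210,290:375,::-1],None,fx=6,fy=6))
im=camera("scene");cv2.imwrite("pics/s7.png",cv2.resize(im[120:210,140:270,::-1],None,fx=6,fy=6))
```

```text
t 16.4 pos [0.51   0.0712 0.3499] jaw 1.79 tz [ 3.e-04 -1.e-04 -1.e+00] F [-0.57 -0.02 -0.44] w 0.0434
```

View pics/t7.png

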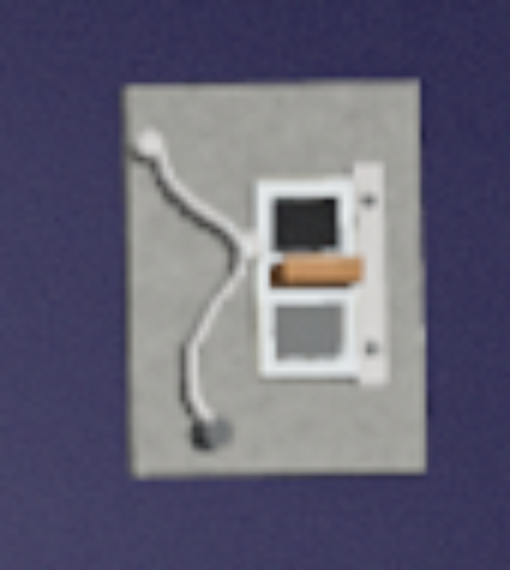

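View pics/s7.png

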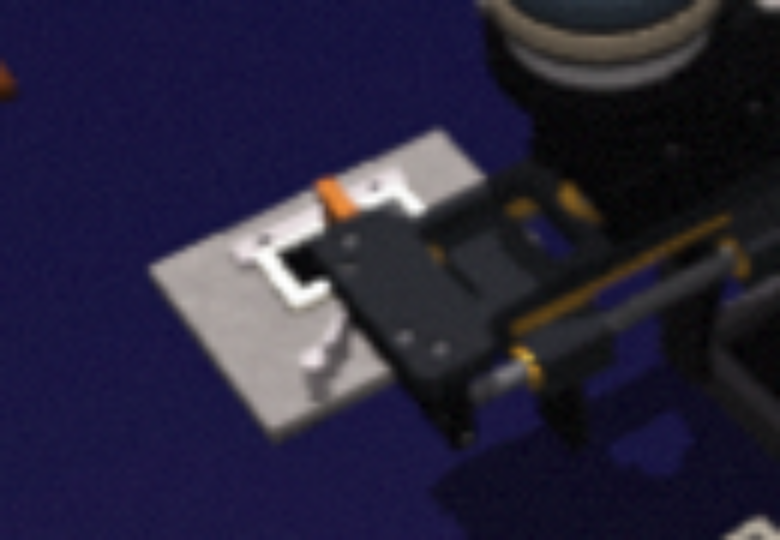

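The slide sits flush along the bar with the nose on its long side. Its centre is at row ~279 against ~273 for the bar (about 2 mm off mid), and the robot is clear.

```bash
python3 -c "
from h import *
st();print(robot.hand_in())"
```

```text
t 16.5 pos [0.5101 0.071  0.3498] jaw 1.82 tz [ 3.e-04 -0.e+00 -1.e+00] F [-0.87 -0.72 -0.06] w 0.0435
the job is handed in; nothing more can be done
None
```

The long narrow white slide is seated in the smaller grey holder, and I handed the job in at 16.5 s with the gripper clear.

I took the slide by its grip and held it above the fixed edge. I pushed the sprung arm back with the slide's long side, which took about 3.5 N, then lowered the slide flat. I eased it against the bar until the sideways force reversed, which showed contact with the bar, and then let go and backed off.

**Last checks:** The final top view shows the slide flush along the bar with the arm's nose pressing its other long side. It lies lengthwise within about 2 mm of the middle of the bar. The green look-alike, the other slides and the larger holder were not touched. In the final scene view the gripper covered part of the holder, so that view confirmed the seating only in part. The first felt colour mask found nothing, so I measured again with looser limits; after that the three cameras agreed to about 3 mm.

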